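# Seat the slide carrier and clamp it in the slide scanner

### The arm

A 6-joint arm with a two-finger parallel gripper is mounted at the origin on the work surface. World frame = base frame: x ahead of the robot, y to its left, z up, the work surface at z = 0. Lengths are in m, angles in rad, forces in N, time in s.
With the tool pointing down it reaches from about 0.35 to 0.975 m from the base axis. Payload 4.9 kg.
Tool frame: the origin (TCP) lies at the very end of the fingers, on their centre line; the grasp point (between the pads) lies 19 mm behind it; z points along the fingers, y is the direction in which the jaws open and shut (so a half turn about z gives the same grasp; the last joint's range is limited). The gripper opens to 85 mm and grips with 20 to 120 N. Pads are 22 mm wide; open, the fingers measure 114 mm over their backs; the gripper's body (76 mm by 85 mm) begins 54 mm behind the grasp point. The pads swing forward as they close: fully open they stand 13 mm farther back than shut.
Start: joints at [1.129, 0.053, 1.613, -0, 1.476, -0.119], TCP at [0.198, 0.593, 0.209] pointing down, gripper open.
Joint ranges: [-3.01, 3.01], [-1.01, 2.22], [0.06, 2.58], [-1.02, 4.17], [0.09, 2.62], [-3.14, 3.14]. Speed limits (rad/s): [2.57, 2.57, 3.14, 3.14, 3.14, 3.14].

### API

Orientations are given as a unit quaternion [w, x, y, z].
In Python, from plant import state, eyes, job_done gives the robot as it stands.
- The arm moves only by the tool apply_moves, never from a script. Its argument "commands" is a list of rows, each an object with "linear": the shift along the tool's x, y, z in m, a list of three; "delta_rot": the turn, a rotation vector about the tool's x, y, z in degrees, a list of three; "fingers": the closure in counts, from 0 (fully open) to 255 (shut). In form: [{"linear": [x, y, z], "delta_rot": [wx, wy, wz], "fingers": fingers}, ...]. A call has exactly 8 rows; each row is the pose to reach, as a shift and turn from the pose commanded when the call began, along the tool's axes at that moment; what a row does not reach only later rows make up. A row lasts 1/10 s, in which the tool goes at most 50 mm and 8.59 degrees, less where a joint would pass 70% of its speed; a pose out of reach is approached as far as the arm can. A call with a gripper value outside its range is refused whole. The fingers move at their own pace and stop on an object; the grip force is fixed at half the most. Time passes only in rows, so rows that repeat a pose let the fingers close, or fill a call up. It gives the time, the measured TCP pose, the force and the opening at its end, in the units of the state.
- state(): the state, without advancing time (a new reading comes with each control period).
- eyes.grab_frame(name): name is "side" or "top"; returns the picture (384x512x3 uint8, red, green, blue); there is no depth.
- eyes.camera_params(name): a dict with "fx", "fy", "cx", "cy" (pixels), "k1" (the pictures are not rectified: a ray, as slopes to the right and down, at radius r is drawn at 1 + k1 r^2 times it, then the intrinsics apply), "position" and "rotation" of the camera in the world. Camera axes: x right, y down, z forward; pixel columns grow to the right and rows downward; lengths in m; the calibration is good to about 2 mm. A picture is of the moment at which its call begins. camera_params takes no time and is no camera call.
- job_done(): hands the job in, once; it reports no verdict.
The state is a dict: "time": time; "joint_pos": joint angles; "joint_vel": joint speeds; "joint_efforts": joint torques, N m; "tool_pos": TCP position; "tool_rot": TCP orientation; "contact_force": force on the tool from outside, world axes, zero at the start; "ft_torque": the same for the moment, N m; "gripper_width": opening from 0.0 (shut) to 1.0 (fully open).
Only numpy, scipy, OpenCV 4.12 (cv2) and the standard library are available. Lean on these libraries where they do the work, as an engineer would, in place of code of your own. Each camera call takes 0.05 s, during which the arm holds its last target.

### The job

Get the slide scanner ready: push the loaded slide carrier along its channel until it is fully home against the scan housing, and only then push the clamp lever towards the housing, past its first click, all the way to its second and last stop. Push only, without lifting the carrier out of its channel, and leave the slide box, the jar and the dish where they stand.

Things in the scene. Friction and masses are not known exactly. Their poses are not given: they have to be found in the camera images.
- scanner: Low white slide scanner, fixed. Origin: on the bench under it; x points from its open front (robot side) to the scan housing at its rear, y to its left, z up. Base x -130 to 120, y -130 to 130 mm, deck at z 30. Scan housing across the rear: x 45 to 120, top z 97. Grey lever block: x -95 to 35, y -116 to -54, top z 60.
- channel_end (a point): Foot of the rear stop: where the channel's centre line meets the scan housing's front face on the deck, x 45, y 45, z 30 mm in the scanner's frame; axes as the scanner's. The channel runs along x, 103 mm wide, between rails 8 mm wide and 12 mm tall above the deck, x -120 to 45.
- carrier: Loose aluminium slide carrier in the channel, 0.11 to 0.22 kg: plate 90 (x) x 100 (y) x 8 mm with three slides; push lip on the front edge 8 thick, 60 wide, top 30 mm above the underside, front face at x -45. Origin: centre of underside, x towards the housing. Starts 45 to 75 mm short of home; home: rear edge (x 45) on the housing, origin at x 0, y 45, z 30 of the scanner. Slides by friction, 1 to 3 N.
- clampbar_top (a point): Top of a thin steel clamp bar over the channel's right edge, x 8, y 1, z 53 mm of the scanner; bar 60 (x) x 12 (y) x 4 mm, 11 mm above the carrier's plate. The lever brings it down 6 mm; nothing needs doing to it.
- lever_mid (a point): Middle of the black paddle of the clamp lever, which stands up out of a slot in the grey block: 10 mm thick along the scanner's x, 26 wide (y), 28 tall (14 mm above and below this point). In the scanner's frame: x -55 mm + joint value, y -85, z 82 mm.
- lever (a joint): Travel of the clamp lever along the scanner's x, towards the housing, in m. 0: open (start). 0.025: first click, a sprung detent; it takes 6 to 10 N to leave 0, and again to push on out of the first click. 0.050: second stop, the hard end, fully clamped. Let go between the click and about 0.037 it drops back to the click; beyond 0.041 it snaps on into the second stop and stays.
- slide_box: Blue closed slide box 172 x 87 x 35 mm, loose on the bench at the scanner's left, to be left alone. Origin: centre of the underside.
- jar: Small amber specimen jar, 52 mm diameter, 65 mm tall, loose on the bench at the scanner's right, to be left alone. Origin: centre of the underside.
- dish: Clear round culture dish, 64 mm diameter, 16 mm tall, loose on the bench at the scanner's right, to be left alone. Origin: centre of the underside.
Things that resemble listed ones, but are neither listed nor needed, are in the scene too. What is meant by the carrier is not brown, and is the smaller of those in its own colour.

How it is judged:
On the way, in this order (a step that is already met when the one before it is completed fails the run):
1. the carrier is fully home in its channel while the lever is still at its open end (x of carrier in the frame of scanner between -0.003 and 0.004 m and angle between the x axis of carrier and the x axis of scanner, either way round below 0.06 rad and z of carrier in the frame of scanner below 0.034 m and value of joint lever below 0.008 m), for 0.2 s.
2. the lever, pushed past its first click, is at the second stop (value of joint lever above 0.047 m), for 0.2 s.
At the end, for the whole second after the job is handed in: The carrier rests flat in its channel within 3 mm of touching the scan housing and square to it within 0.06 rad; the lever is at its second stop (joint above 0.047 m); slide box, jar and dish are within 20 mm of where they started (x of carrier in the frame of scanner between -0.003 and 0.004 m and angle between the x axis of carrier and the x axis of scanner, either way round below 0.06 rad and z of carrier in the frame of scanner below 0.034 m and value of joint lever above 0.047 m and linear speed of carrier below 0.01 m/s and distance of each of slide_box, jar, dish from where it was at the start of the episode below 0.02 m).
It fails at once if the carrier is lifted more than 10 mm off the deck (z of carrier in the frame of scanner above 0.04 m).
It fails at once if the slide box is moved more than 20 mm (distance of slide_box from where it was at the start of the episode above 0.02 m).
It fails at once if the jar is moved more than 20 mm (distance of jar from where it was at the start of the episode above 0.02 m).
It fails at once if the dish is moved more than 20 mm (distance of dish from where it was at the start of the episode above 0.02 m).
It also fails if it takes over 40 s, if anything falls off the work surface, if the arm or the gripper's body presses on something with over 40 N, if the wrist force passes 120 N, or if a joint passes its speed limit or range.

## Working session

There is one attempt and no reset: what is moved stays moved. The work goes in short steps, Python scripts to look and compute and a tool call to move; the robot and the scene stay as the last step left them, time stands still between calls to the robot, and variables do not carry over. Pictures are saved under pics/ and viewed, and the job is handed in when it is done.

Besides the shell and the picture viewer there is one more tool, called after "Emit:" by a JSON object that holds its "method" and its "body". apply_moves: Moves the arm, as the interface text tells. Its arguments: {"type":"object","properties":{"commands":{"type":"array","items":{"type":"object","properties":{"linear":{"type":"array","items":{"type":"number"}},"delta_rot":{"type":"array","items":{"type":"number"}},"fingers":{"type":"number"}}}}},"required":["commands"]}

```bash
ls; mkdir -p pics; python3 - <<'E'
from plant import state, eyes
import cv2
for n in("side","top"):
    im=eyes.grab_frame(n); cv2.imwrite(f"pics/{n}0.png",cv2.resize(im[:,:,::-1],(800,600),interpolation=cv2.INTER_CUBIC)); cv2.imwrite(f"pics/{n}0_raw.png",im[:,:,::-1]); print(eyes.camera_params(n))
print(state())
E
```

```text
pics
{'fx': 357.71991017353065, 'fy': 357.71991017353065, 'cx': 250.4235161879706, 'cy': 194.2039698065133, 'k1': -0.05180310033705372, 'position': array([0.20968669, 0.44356079, 0.57546432]), 'rotation': array([ 0.13558729, -0.33976749,  0.85541194, -0.36666682])}
{'fx': 495.77138707738777, 'fy': 495.77138707738777, 'cx': 255.87309078932165, 'cy': 189.3401549114422, 'k1': -0.07842789571804215, 'position': array([0.45686806, 0.06126907, 1.09057106]), 'rotation': array([-0.03784158,  0.7108822 , -0.70079888,  0.04577613])}
{'time': 0.1, 'joint_pos': array([ 1.12897536e+00,  5.33064002e-02,  1.61416212e+00, -8.08162086e-06,
        1.47601417e+00, -1.19009697e-01]), 'joint_vel': array([ 0.00010306, -0.0009138 , -0.0044362 ,  0.00055601,  0.00186037,
       -0.00094557]), 'joint_efforts': array([ 3.07174187e-04, -3.94900632e+01, -3.71364033e+01, -1.35893679e-04,
        3.87581866e-03,  5.66224699e-06]), 'tool_pos': array([0.19801524, 0.59215723, 0.20777311]), 'tool_rot': array([-2.57673874e-04,  1.60705278e-01,  9.87001986e-01, -9.09222194e-04]), 'contact_force': array([ 0.36784649, -0.39554772, -0.06127579]), 'ft_torque': array([-0.0185444 ,  0.0296624 , -0.03096415]), 'gripper_width': 0.997503997830549}
```

View pics/side0.png

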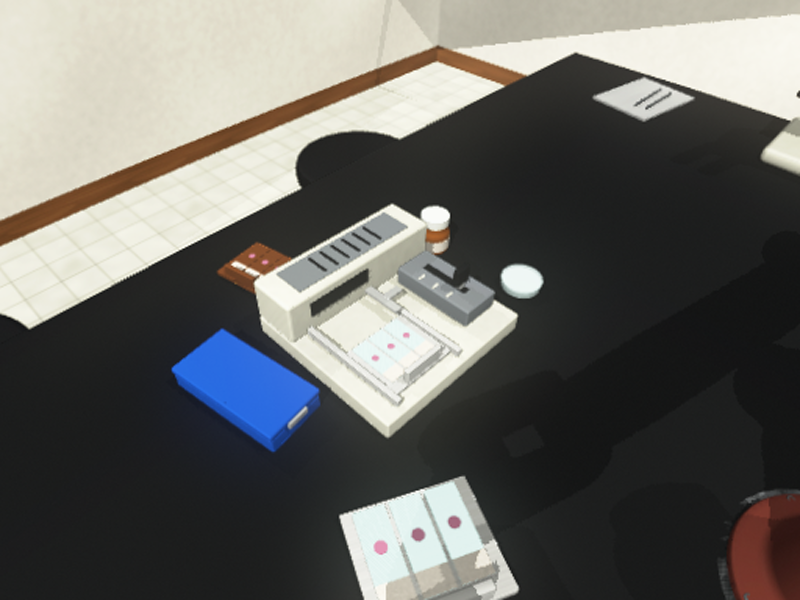

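View pics/top0.png

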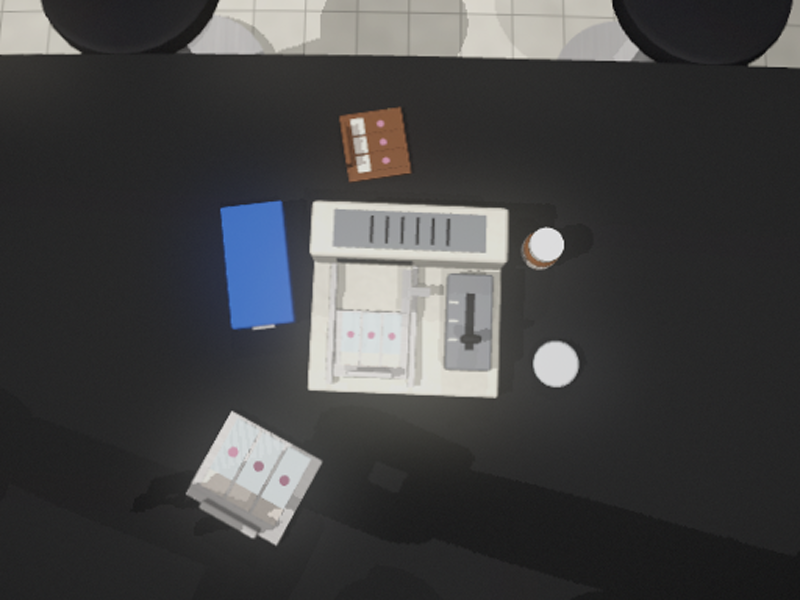

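The top view shows the scanner at about x 310-508, y 200-397 of the 800x600 picture. The carrier is in its channel with the lip near (370,373), and the lever paddle is near (470,340). The larger silver carrier at lower left and the brown one at the top are decoys. Next I'll enlarge both views.

```bash
python3 - <<'E'
import cv2
im=cv2.imread("pics/top0_raw.png"); c=im[122:262,188:338]; cv2.imwrite("pics/topc.png",cv2.resize(c,None,fx=4,fy=4,interpolation=cv2.INTER_CUBIC))
im=cv2.imread("pics/side0_raw.png"); c=im[125:285,155:340]; cv2.imwrite("pics/sidec.png",cv2.resize(c,None,fx=3.7,fy=3.7,interpolation=cv2.INTER_CUBIC))
E
```

```text
(no output)
```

View pics/topc.png

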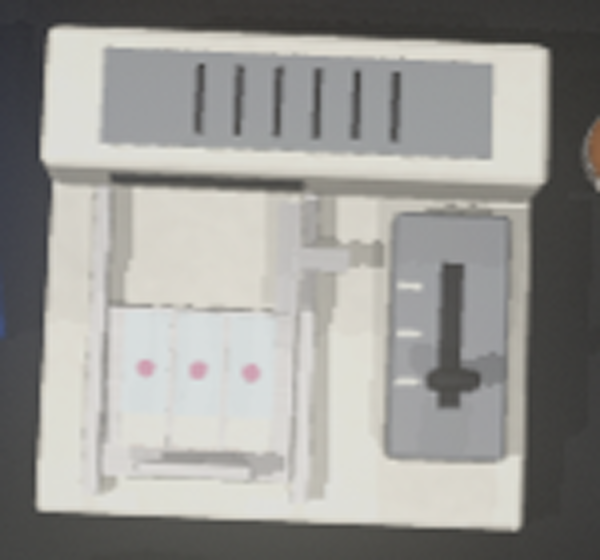

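View pics/sidec.png

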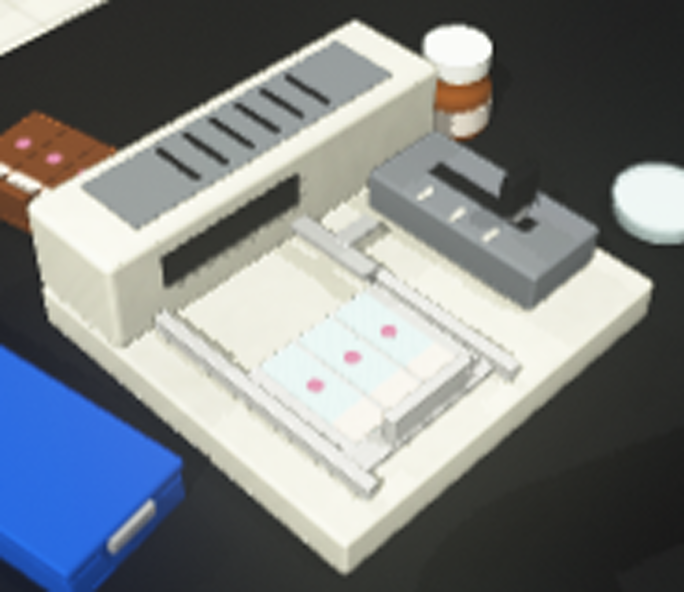

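```bash
cat > h.py <<'E'
import numpy as np
from scipy.spatial.transform import Rotation as R
from scipy.optimize import least_squares
from plant import eyes
P={n:eyes.camera_params(n) for n in("side","top")}
def rot(q): return R.from_quat([q[1],q[2],q[3],q[0]])
def proj(n,X):
    p=P[n]; c=rot(p['rotation']).inv().apply(np.atleast_2d(X)-p['position'])
    s=c[:,:2]/c[:,2:]; s=s*(1+p['k1']*(s**2).sum(1,keepdims=True))
    return s*[p['fx'],p['fy']]+[p['cx'],p['cy']]
def S2W(q,X):
    c,s=np.cos(q[2]),np.sin(q[2]); X=np.atleast_2d(X)/1000.
    return np.c_[q[0]+c*X[:,0]-s*X[:,1],q[1]+s*X[:,0]+c*X[:,1],X[:,2]]
def crop(n,u,v):
    k,o=(4,(188,122)) if n=="top" else (3.7,(155,125))
    return np.array([(u+.5)/k-.5+o[0],(v+.5)/k-.5+o[1]])
E
cat > fit.py <<'E'
from h import *
obs=[("top",(-130,130,30),(37,511)),("top",(-130,-130,30),(522,528)),("top",(120,130,97),(50,27)),("top",(120,-130,97),(548,46)),
("top",(45,130,97),(42,162)),("top",(45,-130,97),(543,188)),("top",(-95,-54,60),(386,457)),("top",(-95,-116,60),(503,461)),("top",(35,-54,60),(394,212)),("top",(35,-116,60),(508,217)),
("side",(-130,130,30),(344,550)),("side",(-130,-130,30),(652,287)),("side",(45,130,97),(118,268)),("side",(120,130,97),(31,203)),("side",(120,-130,97),(355,20)),("side",(45,-130,97),(437,70)),
("side",(-95,-54,60),(533,280)),("side",(-95,-116,60),(597,230)),("side",(35,-54,60),(370,183)),("side",(35,-116,60),(435,133))]
def res(q):
    return np.concatenate([proj(n,S2W(q[:3],X))[0]-crop(n,*uv) for n,X,uv in obs])
r=least_squares(res,[0.6,0.06,0.0],loss='soft_l1')
print(r.x,np.degrees(r.x[2])); print(res(r.x).reshape(-1,2).round(2).tolist())
q=r.x
# carrier offset: plate rear left corner & lip
cobs=[("top",(45,50,38),(110,306)),("side",(-45,30,30+30-30),None)]
for s in (45,55,60,65,75):
    print(s,[((proj("top",S2W(q,(x-s,45+y,30+z)))[0]-[188,122]+.5)*4-.5).round(0).tolist() for x,y,z in((45,50,8),(-45,30,30),(-45,-30,30),(-45,50,8),(-45,-50,8))],
     [((proj("side",S2W(q,(x-s,45+y,30+z)))[0]-[155,125]+.5)*3.7-.5).round(0).tolist() for x,y,z in((45,50,8),(-45,30,30),(-45,-30,30),(-45,50,8),(-45,-50,8))])
for j in(0,10): print("paddle",[((proj("side",S2W(q,(x-55+j,-85+y,82+14)))[0]-[155,125]+.5)*3.7-.5).round(0).tolist() for x,y in((-5,13),(-5,-13),(5,13))],[((proj("top",S2W(q,(x-55+j,-85+y,82+14)))[0]-[188,122]+.5)*4-.5).round(0).tolist() for x,y in((-5,13),(-5,-13),(5,13))])
print(S2W(q,[(-130,45,30),(-45-60,45,52),(45,45,30),(-60,-85,82)]))
E
python3 fit.py
```

```text
[ 0.57843929  0.04266278 -0.02711386] -1.553509947659047
[[-1.08, 0.29], [-0.24, 1.02], [-1.17, -1.31], [0.85, -0.64], [-1.22, 0.97], [1.28, -0.14], [-0.31, 0.56], [0.24, 0.75], [-0.2, -0.18], [0.68, -0.18], [0.13, 0.22], [1.26, -0.96], [-3.73, 0.83], [-3.26, -0.3], [-0.15, -1.57], [1.17, -1.81], [0.42, 0.43], [1.33, -0.46], [-1.15, -2.83], [-0.08, -1.44]]
45 [[110.0, 270.0], [136.0, 439.0], [252.0, 444.0], [101.0, 439.0], [290.0, 447.0]] [[220.0, 359.0], [366.0, 404.0], [445.0, 342.0], [337.0, 453.0], [467.0, 350.0]]
55 [[109.0, 289.0], [136.0, 459.0], [251.0, 463.0], [100.0, 458.0], [289.0, 466.0]] [[232.0, 368.0], [380.0, 415.0], [459.0, 352.0], [351.0, 464.0], [480.0, 360.0]]
60 [[108.0, 298.0], [135.0, 468.0], [251.0, 473.0], [100.0, 468.0], [289.0, 475.0]] [[238.0, 373.0], [387.0, 420.0], [466.0, 357.0], [358.0, 470.0], [488.0, 365.0]]
65 [[108.0, 308.0], [135.0, 478.0], [251.0, 483.0], [99.0, 477.0], [288.0, 485.0]] [[244.0, 379.0], [395.0, 426.0], [474.0, 362.0], [366.0, 476.0], [495.0, 370.0]]
75 [[107.0, 326.0], [134.0, 497.0], [250.0, 502.0], [98.0, 496.0], [288.0, 504.0]] [[257.0, 389.0], [409.0, 437.0], [488.0, 372.0], [380.0, 487.0], [509.0, 380.0]]
paddle [[513.0, 188.0], [542.0, 167.0], [499.0, 179.0]] [[428.0, 389.0], [479.0, 391.0], [428.0, 369.0]]
paddle [[499.0, 179.0], [528.0, 158.0], [485.0, 171.0]] [[428.0, 369.0], [480.0, 371.0], [429.0, 349.0]]
[[ 0.44970705  0.09117061  0.03      ]
 [ 0.47469786  0.09049284  0.052     ]
 [ 0.62464272  0.08642626  0.03      ]
 [ 0.51615695 -0.04067935  0.082     ]]
```

```bash
cat > d.py <<'E'
import sys
from h import *
from plant import state
q=[0.57844,0.04266,-0.02711]
def delta(sx,sy,sz):
    s=state(); T=rot(s['tool_rot']); w=S2W(q,(sx,sy,sz))[0]
    x=np.array([-np.cos(q[2]),-np.sin(q[2]),0]); y=np.array([-np.sin(q[2]),np.cos(q[2]),0]); z=np.array([0,0,-1.])
    G=R.from_matrix(np.c_[x,y,z])
    ts=s['tool_pos']-[q[0],q[1],0]; c,n=np.cos(q[2]),np.sin(q[2])
    print("t",round(s['time'],2),"tcp in scanner mm",(1000*np.array([c*ts[0]+n*ts[1],-n*ts[0]+c*ts[1],ts[2]])).round(1),"F scanner",np.round([c*s['contact_force'][0]+n*s['contact_force'][1],-n*s['contact_force'][0]+c*s['contact_force'][1],s['contact_force'][2]],2),"w",round(s['gripper_width'],2))
    print("target world",w.round(4),"lin",T.inv().apply(w-s['tool_pos']).round(4),"rot",np.degrees((T.inv()*G).as_rotvec()).round(2))
delta(*map(float,sys.argv[1:4]))
E
python3 d.py -140 45 150
```

```text
t 0.1 tcp in scanner mm [-395.2  539.   207.8] F scanner [ 0.38 -0.39 -0.06] w 1.0
target world [0.4397 0.0914 0.15  ] lin [-0.3881 -0.3981  0.0584] rot [ -0.1   -0.03 -16.94]
```

Emit:
{"method": "apply_moves", "body": {"commands": [{"linear": [-0.032, -0.033, 0], "delta_rot": [0, 0, -3], "fingers": 255}, {"linear": [-0.064, -0.066, 0], "delta_rot": [0, 0, -6], "fingers": 255}, {"linear": [-0.096, -0.099, 0], "delta_rot": [0, 0, -9], "fingers": 255}, {"linear": [-0.128, -0.132, 0], "delta_rot": [0, 0, -12], "fingers": 255}, {"linear": [-0.16, -0.165, 0], "delta_rot": [0, 0, -15], "fingers": 255}, {"linear": [-0.192, -0.198, 0], "delta_rot": [0, 0, -17], "fingers": 255}, {"linear": [-0.224, -0.231, 0], "delta_rot": [0, 0, -17], "fingers": 255}, {"linear": [-0.256, -0.264, 0], "delta_rot": [0, 0, -17], "fingers": 255}]}}

```text
time: 0.9
tool_pos: [0.3574, 0.2593, 0.2085]
tool_rot: [-0.0, 0.013, 1.0, -0.0]
contact_force: [1.2, 0.3, -0.6]
gripper_width: 0.0
```

```bash
python3 d.py -140 45 120
```

```text
t 0.9 tcp in scanner mm [-226.8  210.6  208.5] F scanner [ 1.17  0.31 -0.65] w 0.0
target world [0.4397 0.0914 0.12  ] lin [-0.0866 -0.1657  0.0885] rot [-0.01 -0.    0.09]
```

Emit:
{"method": "apply_moves", "body": {"commands": [{"linear": [-0.02, -0.04, 0.01], "delta_rot": [0, 0, 0], "fingers": 255}, {"linear": [-0.04, -0.075, 0.03], "delta_rot": [0, 0, 0], "fingers": 255}, {"linear": [-0.06, -0.11, 0.05], "delta_rot": [0, 0, 0], "fingers": 255}, {"linear": [-0.075, -0.145, 0.075], "delta_rot": [0, 0, 0], "fingers": 255}, {"linear": [-0.085, -0.16, 0.09], "delta_rot": [0, 0, 0], "fingers": 255}, {"linear": [-0.085, -0.16, 0.09], "delta_rot": [0, 0, 0], "fingers": 255}, {"linear": [-0.085, -0.16, 0.09], "delta_rot": [0, 0, 0], "fingers": 255}, {"linear": [-0.085, -0.16, 0.09], "delta_rot": [0, 0, 0], "fingers": 255}]}}

```text
time: 1.7
tool_pos: [0.4383, 0.0998, 0.1198]
tool_rot: [0.001, 0.012, 1.0, 0.0]
contact_force: [-0.7, -0.8, 0.7]
gripper_width: 0.0
```

```bash
python3 d.py -140 45 44;  python3 - <<'E'
from plant import eyes
import cv2
im=eyes.grab_frame("side")[:,:,::-1]; cv2.imwrite("pics/s1.png",cv2.resize(im[100:300,130:380],None,fx=3,fy=3,interpolation=cv2.INTER_CUBIC))
im=eyes.grab_frame("top")[:,:,::-1]; cv2.imwrite("pics/t1.png",cv2.resize(im[110:310,150:350],None,fx=3,fy=3,interpolation=cv2.INTER_CUBIC))
E
```

```text
t 1.7 tcp in scanner mm [-141.6   53.3  119.8] F scanner [-0.66 -0.79  0.7 ] w 0.0
target world [0.4397 0.0914 0.044 ] lin [-0.0015 -0.0083  0.0758] rot [0.02 0.07 0.12]
```

View pics/s1.png

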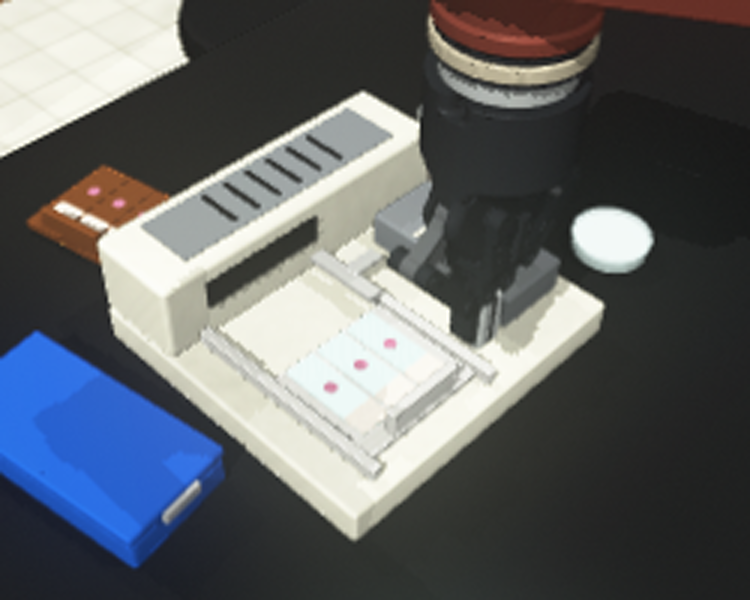

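View pics/t1.png

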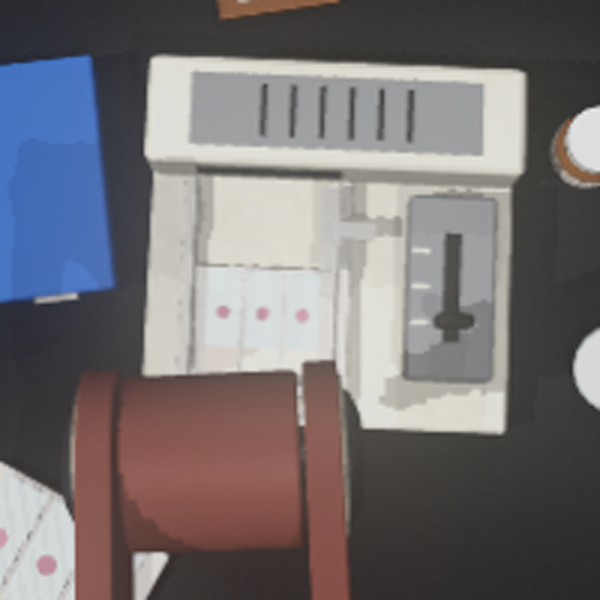

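The side view shows the finger tip hanging in front of the channel at about (473,338) in the crop. The scene has not moved. I'll lower after checking the tip projection.

```bash
python3 -c "
from h import *
print((proj('side',[0.4383,0.0998,0.1198])-[130,100]+.5)*3-.5)"
```

```text
[[465.4751677  363.91430601]]
```

Emit:
{"method": "apply_moves", "body": {"commands": [{"linear": [0.0, -0.004, 0.02], "delta_rot": [0, 0, 0], "fingers": 255}, {"linear": [0.0, -0.008, 0.035], "delta_rot": [0, 0, 0], "fingers": 255}, {"linear": [0.0, -0.008, 0.05], "delta_rot": [0, 0, 0], "fingers": 255}, {"linear": [0.0, -0.008, 0.06], "delta_rot": [0, 0, 0], "fingers": 255}, {"linear": [0.0, -0.008, 0.07], "delta_rot": [0, 0, 0], "fingers": 255}, {"linear": [0.0, -0.008, 0.076], "delta_rot": [0, 0, 0], "fingers": 255}, {"linear": [0.0, -0.008, 0.076], "delta_rot": [0, 0, 0], "fingers": 255}, {"linear": [0.0, -0.008, 0.076], "delta_rot": [0, 0, 0], "fingers": 255}]}}

```text
time: 2.6
tool_pos: [0.4382, 0.0911, 0.0433]
tool_rot: [0.0, 0.013, 1.0, 0.0]
contact_force: [0.4, -0.3, 0.3]
gripper_width: 0.003
```

```bash
python3 d.py -66 45 44;  python3 - <<'E'
from plant import eyes
import cv2
im=eyes.grab_frame("side")[:,:,::-1]; cv2.imwrite("pics/s2.png",cv2.resize(im[150:300,180:330],None,fx=4,fy=4,interpolation=cv2.INTER_CUBIC))
E
```

```text
t 2.6 tcp in scanner mm [-141.5   44.6   43.3] F scanner [ 0.36 -0.3   0.3 ] w 0.0
target world [0.5137 0.0894 0.044 ] lin [-0.0755  0.0003 -0.0007] rot [0.   0.03 0.07]
```

View pics/s2.png

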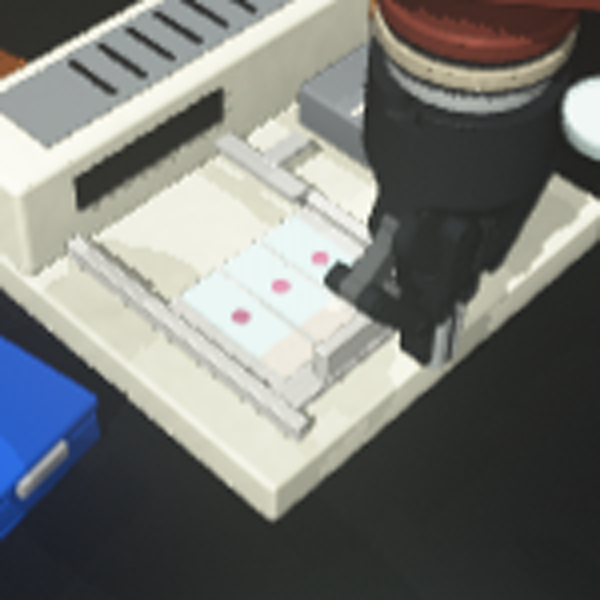

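```bash
python3 -c "
from h import *
c=np.array([0.4382,0.0911,0.0433])
for d in([0,0,0],[.011,.0145,0],[-.011,.0145,0],[.011,-.0145,0],[-.011,-.0145,0],[0,0,.01]): print(d,((proj('side',c+d)-[180,150]+.5)*4-.5).round(0))"
```

```text
[0, 0, 0] [[419. 385.]]
[0.011, 0.0145, 0] [[381. 390.]]
[-0.011, 0.0145, 0] [[418. 416.]]
[0.011, -0.0145, 0] [[420. 354.]]
[-0.011, -0.0145, 0] [[456. 380.]]
[0, 0, 0.01] [[421. 371.]]
```

```bash
python3 - <<'E'
import cv2,numpy as np
im=cv2.imread("pics/s2.png")[200:500,250:550]; im=(255*(im/255.)**0.45).astype(np.uint8); cv2.imwrite("pics/s2z.png",cv2.resize(im,None,fx=2,fy=2,interpolation=cv2.INTER_CUBIC))
E
```

```text
(no output)
```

View pics/s2z.png

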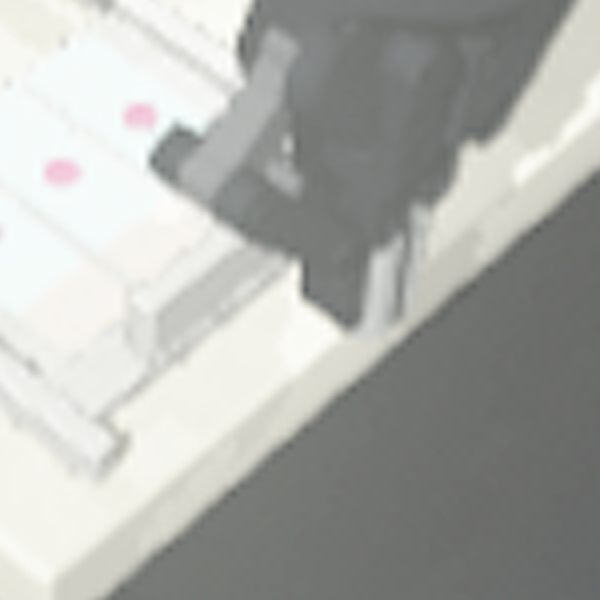

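The visible fingertip, around (427,365) in the crop, looks about 20 mm higher than the reported TCP. I'll move just ahead of the lip and descend slightly to check.

Emit:
{"method": "apply_moves", "body": {"commands": [{"linear": [-0.005, 0, 0.0], "delta_rot": [0, 0, 0], "fingers": 255}, {"linear": [-0.01, 0, 0.003], "delta_rot": [0, 0, 0], "fingers": 255}, {"linear": [-0.014, 0, 0.005], "delta_rot": [0, 0, 0], "fingers": 255}, {"linear": [-0.014, 0, 0.007], "delta_rot": [0, 0, 0], "fingers": 255}, {"linear": [-0.014, 0, 0.009], "delta_rot": [0, 0, 0], "fingers": 255}, {"linear": [-0.014, 0, 0.011], "delta_rot": [0, 0, 0], "fingers": 255}, {"linear": [-0.014, 0, 0.011], "delta_rot": [0, 0, 0], "fingers": 255}, {"linear": [-0.014, 0, 0.011], "delta_rot": [0, 0, 0], "fingers": 255}]}}

```text
time: 3.45
tool_pos: [0.4517, 0.0906, 0.0318]
tool_rot: [-0.0, 0.013, 1.0, -0.0]
contact_force: [0.2, 0.0, -1.5]
gripper_width: 0.001
```

```bash
python3 d.py -66 45 44;  python3 - <<'E'
from plant import eyes
import cv2,numpy as np
im=eyes.grab_frame("side")[:,:,::-1][180:280,230:330]; im=(255*(im/255.)**0.45).astype(np.uint8);cv2.imwrite("pics/s3.png",cv2.resize(im,None,fx=6,fy=6,interpolation=cv2.INTER_CUBIC))
from h import *
from plant import state
c=state()['tool_pos']
for d in([0,0,0],[.011,.0145,0],[-.011,.0145,0],[.011,-.0145,0],[-.011,-.0145,0],[0,0,.01]): print(d,((proj('side',c+d)-[230,180]+.5)*6-.5).round(0))
E
```

```text
t 3.45 tcp in scanner mm [-128.    44.5   31.8] F scanner [ 0.2   0.03 -1.51] w 0.0
target world [0.5137 0.0894 0.044 ] lin [-0.062   0.0005 -0.0122] rot [-0.   -0.01  0.06]
[0, 0, 0] [[293. 395.]]
[0.011, 0.0145, 0] [[237. 402.]]
[-0.011, 0.0145, 0] [[291. 441.]]
[0.011, -0.0145, 0] [[296. 350.]]
[-0.011, -0.0145, 0] [[349. 388.]]
[0, 0, 0.01] [[295. 375.]]
```

View pics/s3.png

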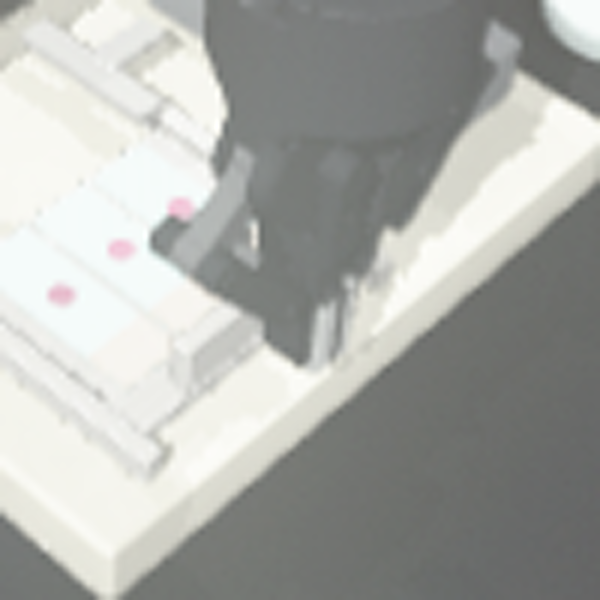

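Emit:
{"method": "apply_moves", "body": {"commands": [{"linear": [0, 0, 0.001], "delta_rot": [0, 0, 0], "fingers": 255}, {"linear": [0, 0, 0.001], "delta_rot": [0, 0, 0], "fingers": 255}, {"linear": [0, 0, 0.002], "delta_rot": [0, 0, 0], "fingers": 255}, {"linear": [0, 0, 0.002], "delta_rot": [0, 0, 0], "fingers": 255}, {"linear": [0, 0, 0.003], "delta_rot": [0, 0, 0], "fingers": 255}, {"linear": [0, 0, 0.003], "delta_rot": [0, 0, 0], "fingers": 255}, {"linear": [0, 0, 0.003], "delta_rot": [0, 0, 0], "fingers": 255}, {"linear": [0, 0, 0.003], "delta_rot": [0, 0, 0], "fingers": 255}]}}

```text
time: 4.3
tool_pos: [0.4519, 0.0906, 0.0289]
tool_rot: [-0.0, 0.013, 1.0, -0.0]
contact_force: [0.4, 0.2, 1.1]
gripper_width: -0.0
```

Emit:
{"method": "apply_moves", "body": {"commands": [{"linear": [0, 0, 0.001], "delta_rot": [0, 0, 0], "fingers": 255}, {"linear": [0, 0, 0.001], "delta_rot": [0, 0, 0], "fingers": 255}, {"linear": [0, 0, 0.002], "delta_rot": [0, 0, 0], "fingers": 255}, {"linear": [0, 0, 0.002], "delta_rot": [0, 0, 0], "fingers": 255}, {"linear": [0, 0, 0.003], "delta_rot": [0, 0, 0], "fingers": 255}, {"linear": [0, 0, 0.003], "delta_rot": [0, 0, 0], "fingers": 255}, {"linear": [0, 0, 0.003], "delta_rot": [0, 0, 0], "fingers": 255}, {"linear": [0, 0, 0.003], "delta_rot": [0, 0, 0], "fingers": 255}]}}

```text
time: 5.1
tool_pos: [0.4519, 0.0906, 0.0259]
tool_rot: [0.0, 0.013, 1.0, -0.0]
contact_force: [-0.5, 1.4, 0.1]
gripper_width: -0.001
```

No contact at TCP z 26, below the deck level of 30, so the visible tip really does end short of the reported TCP. The picture was right. I'll go 8 mm further down and then look.

Emit:
{"method": "apply_moves", "body": {"commands": [{"linear": [0, 0, 0.002], "delta_rot": [0, 0, 0], "fingers": 255}, {"linear": [0, 0, 0.003], "delta_rot": [0, 0, 0], "fingers": 255}, {"linear": [0, 0, 0.004], "delta_rot": [0, 0, 0], "fingers": 255}, {"linear": [0, 0, 0.004], "delta_rot": [0, 0, 0], "fingers": 255}, {"linear": [0, 0, 0.005], "delta_rot": [0, 0, 0], "fingers": 255}, {"linear": [0, 0, 0.005], "delta_rot": [0, 0, 0], "fingers": 255}, {"linear": [0, 0, 0.005], "delta_rot": [0, 0, 0], "fingers": 255}, {"linear": [0, 0, 0.005], "delta_rot": [0, 0, 0], "fingers": 255}]}}

```text
time: 5.9
tool_pos: [0.4519, 0.0906, 0.021]
tool_rot: [0.0, 0.013, 1.0, -0.0]
contact_force: [0.7, 0.2, 0.4]
gripper_width: -0.0
```

```bash
python3 d.py -66 45 44;  python3 - <<'E'
from plant import eyes
import cv2,numpy as np
im=eyes.grab_frame("side")[:,:,::-1][180:280,230:330]; im=(255*(im/255.)**0.45).astype(np.uint8);cv2.imwrite("pics/s4.png",cv2.resize(im,None,fx=6,fy=6,interpolation=cv2.INTER_CUBIC))
from h import *
from plant import state
c=state()['tool_pos']
for d in([0,0,0],[.011,.0145,0.02],[-.011,.0145,0.02],[.011,-.0145,0.02],[-.011,-.0145,0.02],[0,0,.02]): print(d,((proj('side',c+d)-[230,180]+.5)*6-.5).round(0))
E
```

```text
t 5.9 tcp in scanner mm [-127.8   44.5   21. ] F scanner [0.65 0.23 0.36] w -0.0
target world [0.5137 0.0894 0.044 ] lin [-0.0618  0.0004 -0.023 ] rot [-0.    0.01  0.06]
[0, 0, 0] [[291. 416.]]
[0.011, 0.0145, 0.02] [[239. 384.]]
[-0.011, 0.0145, 0.02] [[293. 423.]]
[0.011, -0.0145, 0.02] [[298. 332.]]
[-0.011, -0.0145, 0.02] [[351. 370.]]
[0, 0, 0.02] [[295. 377.]]
```

View pics/s4.png

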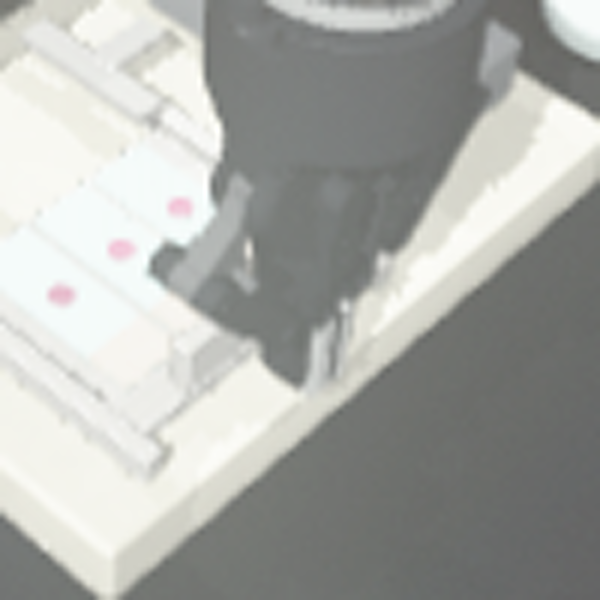

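Emit:
{"method": "apply_moves", "body": {"commands": [{"linear": [0, 0, 0.001], "delta_rot": [0, 0, 0], "fingers": 255}, {"linear": [0, 0, 0.002], "delta_rot": [0, 0, 0], "fingers": 255}, {"linear": [0, 0, 0.003], "delta_rot": [0, 0, 0], "fingers": 255}, {"linear": [0, 0, 0.004], "delta_rot": [0, 0, 0], "fingers": 255}, {"linear": [0, 0, 0.005], "delta_rot": [0, 0, 0], "fingers": 255}, {"linear": [0, 0, 0.006], "delta_rot": [0, 0, 0], "fingers": 255}, {"linear": [0, 0, 0.006], "delta_rot": [0, 0, 0], "fingers": 255}, {"linear": [0, 0, 0.006], "delta_rot": [0, 0, 0], "fingers": 255}]}}

```text
time: 6.75
tool_pos: [0.4518, 0.0906, 0.0149]
tool_rot: [-0.0, 0.013, 1.0, 0.0]
contact_force: [-0.2, -0.1, 0.1]
gripper_width: -0.001
```

Emit:
{"method": "apply_moves", "body": {"commands": [{"linear": [0, 0, 0.001], "delta_rot": [0, 0, 0], "fingers": 255}, {"linear": [0, 0, 0.001], "delta_rot": [0, 0, 0], "fingers": 255}, {"linear": [0, 0, 0.002], "delta_rot": [0, 0, 0], "fingers": 255}, {"linear": [0, 0, 0.002], "delta_rot": [0, 0, 0], "fingers": 255}, {"linear": [0, 0, 0.003], "delta_rot": [0, 0, 0], "fingers": 255}, {"linear": [0, 0, 0.003], "delta_rot": [0, 0, 0], "fingers": 255}, {"linear": [0, 0, 0.003], "delta_rot": [0, 0, 0], "fingers": 255}, {"linear": [0, 0, 0.003], "delta_rot": [0, 0, 0], "fingers": 255}]}}

```text
time: 7.55
tool_pos: [0.4519, 0.0906, 0.0119]
tool_rot: [0.0, 0.013, 1.0, -0.0]
contact_force: [1.5, 0.6, 0.2]
gripper_width: -0.004
```

```bash
python3 d.py -66 45 44;  python3 - <<'E'
from plant import eyes
import cv2,numpy as np
im=eyes.grab_frame("side")[:,:,::-1][180:280,230:330]; im=(255*(im/255.)**0.45).astype(np.uint8);cv2.imwrite("pics/s5.png",cv2.resize(im,None,fx=6,fy=6,interpolation=cv2.INTER_CUBIC))
E
```

```text
t 7.55 tcp in scanner mm [-127.8   44.5   11.9] F scanner [1.47 0.61 0.23] w -0.0
target world [0.5137 0.0894 0.044 ] lin [-0.0618  0.0005 -0.0321] rot [-0.    0.    0.06]
```

View pics/s5.png

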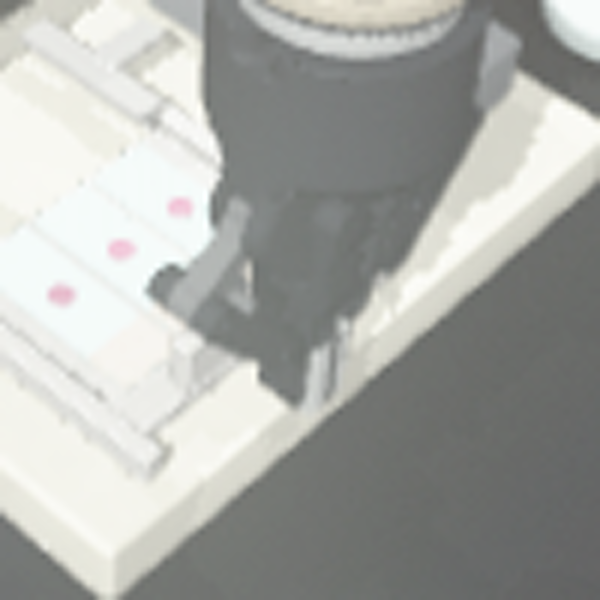

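```bash
python3 - <<'E'
from h import *
from plant import state
c=state()['tool_pos']; f=lambda X:((proj('side',X)-[230,180]+.5)*6-.5).round(0)[0]
for yy in (0,.006,.0145):
  for zz in(.018,.025,.03): print(yy,zz,f(c+[-.011,yy,zz]),f(c+[.011,yy,zz]),f(c+[-.011,-yy,zz]))
q=[0.57844,0.04266,-0.02711]
print("lip top front",f(S2W(q,(-108,75,60))),f(S2W(q,(-108,15,60))),"bottom",f(S2W(q,(-108,75,30))),"deck edge",f(S2W(q,(-130,45,30))),f(S2W(q,(-130,100,30))))
E
```

```text
0 0.018 [319. 418.] [266. 380.] [319. 418.]
0 0.025 [321. 404.] [268. 366.] [321. 404.]
0 0.03 [322. 394.] [269. 356.] [322. 394.]
0.006 0.018 [307. 429.] [254. 390.] [331. 407.]
0.006 0.025 [309. 415.] [256. 377.] [333. 393.]
0.006 0.03 [310. 405.] [256. 367.] [334. 383.]
0.0145 0.018 [290. 444.] [237. 406.] [348. 391.]
0.0145 0.025 [292. 431.] [238. 392.] [350. 378.]
0.0145 0.03 [293. 421.] [239. 382.] [351. 368.]
lip top front [185. 357.] [314. 254.] bottom [182. 417.] deck edge [297. 403.] [178. 505.]
```

Emit:
{"method": "apply_moves", "body": {"commands": [{"linear": [0, 0, 0.001], "delta_rot": [0, 0, 0], "fingers": 255}, {"linear": [0, 0, 0.002], "delta_rot": [0, 0, 0], "fingers": 255}, {"linear": [0, 0, 0.003], "delta_rot": [0, 0, 0], "fingers": 255}, {"linear": [0, 0, 0.003], "delta_rot": [0, 0, 0], "fingers": 255}, {"linear": [0, 0, 0.004], "delta_rot": [0, 0, 0], "fingers": 255}, {"linear": [0, 0, 0.004], "delta_rot": [0, 0, 0], "fingers": 255}, {"linear": [0, 0, 0.004], "delta_rot": [0, 0, 0], "fingers": 255}, {"linear": [0, 0, 0.004], "delta_rot": [0, 0, 0], "fingers": 255}]}}

```text
time: 8.4
tool_pos: [0.4519, 0.0906, 0.0079]
tool_rot: [0.0, 0.013, 1.0, -0.0]
contact_force: [0.8, -0.1, 0.5]
gripper_width: 0.001
```

```bash
python3 d.py -66 45 44
```

```text
t 8.4 tcp in scanner mm [-127.8   44.5    7.9] F scanner [ 0.83 -0.05  0.54] w 0.0
target world [0.5137 0.0894 0.044 ] lin [-0.0618  0.0004 -0.0361] rot [-0.    0.    0.06]
```

Emit:
{"method": "apply_moves", "body": {"commands": [{"linear": [-0.006, 0, 0], "delta_rot": [0, 0, 0], "fingers": 255}, {"linear": [-0.012, 0, 0], "delta_rot": [0, 0, 0], "fingers": 255}, {"linear": [-0.018, 0, 0], "delta_rot": [0, 0, 0], "fingers": 255}, {"linear": [-0.024, 0, 0], "delta_rot": [0, 0, 0], "fingers": 255}, {"linear": [-0.03, 0, 0], "delta_rot": [0, 0, 0], "fingers": 255}, {"linear": [-0.036, 0, 0], "delta_rot": [0, 0, 0], "fingers": 255}, {"linear": [-0.04, 0, 0], "delta_rot": [0, 0, 0], "fingers": 255}, {"linear": [-0.04, 0, 0], "delta_rot": [0, 0, 0], "fingers": 255}]}}

```text
time: 9.2
tool_pos: [0.4928, 0.0895, 0.008]
tool_rot: [0.001, 0.013, 1.0, -0.0]
contact_force: [-0.1, 0.6, -1.2]
gripper_width: 0.002
```

```bash
python3 d.py -66 45 8;  python3 - <<'E'
from plant import eyes
import cv2,numpy as np
im=eyes.grab_frame("side")[:,:,::-1][160:280,210:330]; im=(255*(im/255.)**0.6).astype(np.uint8);cv2.imwrite("pics/s6.png",cv2.resize(im,None,fx=5,fy=5,interpolation=cv2.INTER_CUBIC))
im=eyes.grab_frame("top")[:,:,::-1][122:262,188:338]; cv2.imwrite("pics/t6.png",cv2.resize(im,None,fx=4,fy=4,interpolation=cv2.INTER_CUBIC))
E
```

```text
t 9.2 tcp in scanner mm [-86.9  44.5   8. ] F scanner [-0.13  0.55 -1.19] w 0.0
target world [0.5137 0.0894 0.008 ] lin [-0.0209  0.0005  0.    ] rot [0.   0.07 0.05]
```

View pics/s6.png

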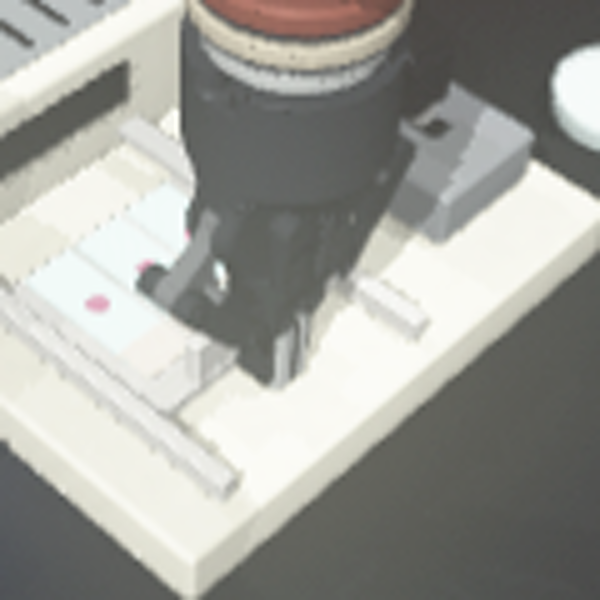

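View pics/t6.png

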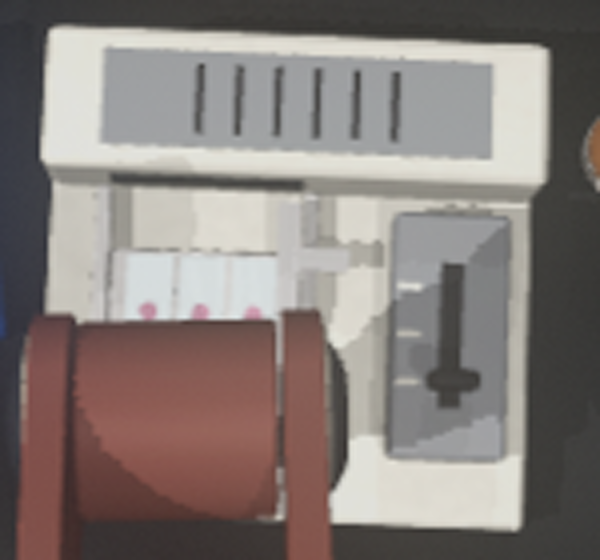

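The carrier is following the push squarely. Its rear edge is at row ~250 in the top crop, so about 34 mm is left. I'll push 29 mm more, then creep.

Emit:
{"method": "apply_moves", "body": {"commands": [{"linear": [-0.005, 0, 0], "delta_rot": [0, 0, 0], "fingers": 255}, {"linear": [-0.01, 0, 0], "delta_rot": [0, 0, 0], "fingers": 255}, {"linear": [-0.015, 0, 0], "delta_rot": [0, 0, 0], "fingers": 255}, {"linear": [-0.019, 0, 0], "delta_rot": [0, 0, 0], "fingers": 255}, {"linear": [-0.023, 0, 0], "delta_rot": [0, 0, 0], "fingers": 255}, {"linear": [-0.026, 0, 0], "delta_rot": [0, 0, 0], "fingers": 255}, {"linear": [-0.029, 0, 0], "delta_rot": [0, 0, 0], "fingers": 255}, {"linear": [-0.029, 0, 0], "delta_rot": [0, 0, 0], "fingers": 255}]}}

```text
time: 10.1
tool_pos: [0.5215, 0.0888, 0.0081]
tool_rot: [0.001, 0.013, 1.0, 0.0]
contact_force: [-0.8, -0.7, 0.4]
gripper_width: 0.0
```

```bash
python3 d.py -52 45 8;  python3 - <<'E'
from plant import eyes
import cv2,numpy as np
im=eyes.grab_frame("top")[:,:,::-1][150:210,200:290]; cv2.imwrite("pics/t7.png",cv2.resize(im,None,fx=8,fy=8,interpolation=cv2.INTER_CUBIC))
E
```

```text
t 10.1 tcp in scanner mm [-58.1  44.6   8.1] F scanner [-0.81 -0.76  0.41] w 0.0
target world [0.5277 0.0891 0.008 ] lin [-0.0061  0.0004  0.0001] rot [0.   0.06 0.06]
```

View pics/t7.png

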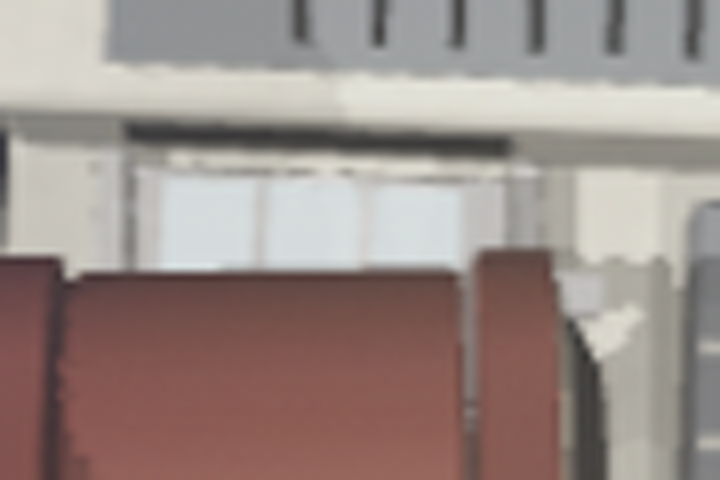

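The top crop still shows a pale gap of a few mm between the plate's rear edge (row ~173) and the housing. I'll creep on.

Emit:
{"method": "apply_moves", "body": {"commands": [{"linear": [-0.001, 0, 0], "delta_rot": [0, 0, 0], "fingers": 255}, {"linear": [-0.002, 0, 0], "delta_rot": [0, 0, 0], "fingers": 255}, {"linear": [-0.003, 0, 0], "delta_rot": [0, 0, 0], "fingers": 255}, {"linear": [-0.004, 0, 0], "delta_rot": [0, 0, 0], "fingers": 255}, {"linear": [-0.004, 0, 0], "delta_rot": [0, 0, 0], "fingers": 255}, {"linear": [-0.004, 0, 0], "delta_rot": [0, 0, 0], "fingers": 255}, {"linear": [-0.004, 0, 0], "delta_rot": [0, 0, 0], "fingers": 255}, {"linear": [-0.004, 0, 0], "delta_rot": [0, 0, 0], "fingers": 255}]}}

```text
time: 10.95
tool_pos: [0.525, 0.0887, 0.0079]
tool_rot: [0.0, 0.013, 1.0, 0.0]
contact_force: [-1.0, 0.5, 1.2]
gripper_width: 0.003
```

```bash
python3 d.py -52 45 8;  python3 - <<'E'
from plant import eyes
import cv2,numpy as np
im=eyes.grab_frame("top")[:,:,::-1][150:210,200:290]; cv2.imwrite("pics/t8.png",cv2.resize(im,None,fx=8,fy=8,interpolation=cv2.INTER_CUBIC))
from h import *
q=[0.57844,0.04266,-0.02711]
for n,o in(("top",(200,150)),):
  for x in(45,42,39,36): print(x,[((proj(n,S2W(q,(x,y,38)))[0]-o+.5)*8-.5).round(0).tolist() for y in(95,45,-5)])
  print([((proj(n,S2W(q,(45,y,z)))[0]-o+.5)*8-.5).round(0).tolist() for y,z in((45,30),(45,97))])
E
```

```text
t 10.95 tcp in scanner mm [-54.6  44.6   7.9] F scanner [-1.03  0.47  1.23] w 0.0
target world [0.5277 0.0891 0.008 ] lin [-0.0026  0.0004 -0.0001] rot [0.   0.03 0.06]
45 [[132.0, 151.0], [318.0, 159.0], [504.0, 167.0]]
42 [[131.0, 162.0], [318.0, 170.0], [504.0, 178.0]]
39 [[131.0, 173.0], [317.0, 181.0], [503.0, 189.0]]
36 [[130.0, 184.0], [317.0, 192.0], [503.0, 200.0]]
[[319.0, 163.0], [313.0, 122.0]]
```

View pics/t8.png

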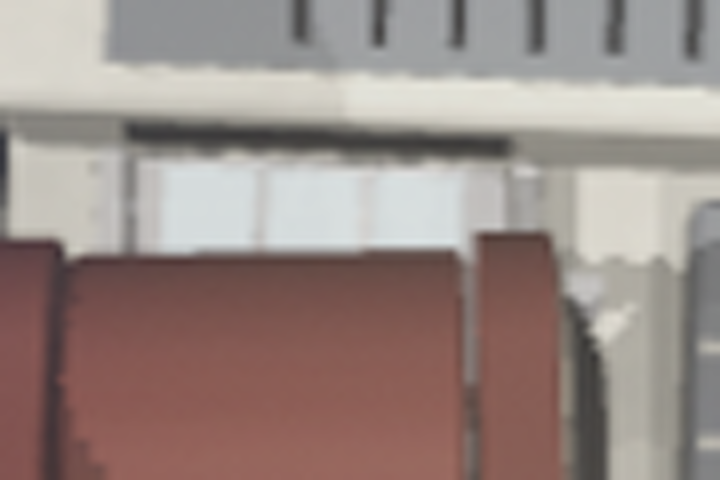

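Emit:
{"method": "apply_moves", "body": {"commands": [{"linear": [-0.0005, 0, 0], "delta_rot": [0, 0, 0], "fingers": 255}, {"linear": [-0.001, 0, 0], "delta_rot": [0, 0, 0], "fingers": 255}, {"linear": [-0.001, 0, 0], "delta_rot": [0, 0, 0], "fingers": 255}, {"linear": [-0.0015, 0, 0], "delta_rot": [0, 0, 0], "fingers": 255}, {"linear": [-0.0015, 0, 0], "delta_rot": [0, 0, 0], "fingers": 255}, {"linear": [-0.0015, 0, 0], "delta_rot": [0, 0, 0], "fingers": 255}, {"linear": [-0.0015, 0, 0], "delta_rot": [0, 0, 0], "fingers": 255}, {"linear": [-0.0015, 0, 0], "delta_rot": [0, 0, 0], "fingers": 255}]}}

```text
time: 11.8
tool_pos: [0.5264, 0.0887, 0.0079]
tool_rot: [0.0, 0.013, 1.0, -0.0]
contact_force: [-1.7, 0.8, 0.1]
gripper_width: -0.005
```

```bash
python3 d.py -52 45 8
```

```text
t 11.8 tcp in scanner mm [-53.3  44.6   7.9] F scanner [-1.71  0.71  0.07] w -0.0
target world [0.5277 0.0891 0.008 ] lin [-0.0013  0.0004 -0.0001] rot [-0.    0.01  0.06]
```

Emit:
{"method": "apply_moves", "body": {"commands": [{"linear": [-0.0005, 0, 0], "delta_rot": [0, 0, 0], "fingers": 255}, {"linear": [-0.001, 0, 0], "delta_rot": [0, 0, 0], "fingers": 255}, {"linear": [-0.001, 0, 0], "delta_rot": [0, 0, 0], "fingers": 255}, {"linear": [-0.0015, 0, 0], "delta_rot": [0, 0, 0], "fingers": 255}, {"linear": [-0.0015, 0, 0], "delta_rot": [0, 0, 0], "fingers": 255}, {"linear": [-0.0015, 0, 0], "delta_rot": [0, 0, 0], "fingers": 255}, {"linear": [-0.0015, 0, 0], "delta_rot": [0, 0, 0], "fingers": 255}, {"linear": [-0.0015, 0, 0], "delta_rot": [0, 0, 0], "fingers": 255}]}}

```text
time: 12.6
tool_pos: [0.5263, 0.0886, 0.0079]
tool_rot: [-0.002, 0.013, 1.0, -0.0]
contact_force: [-8.1, 0.2, 5.9]
gripper_width: 0.002
```

```bash
python3 d.py -52 45 8
```

```text
t 12.6 tcp in scanner mm [-53.3  44.6   7.9] F scanner [-8.06 -0.02  5.94] w 0.0
target world [0.5277 0.0891 0.008 ] lin [-0.0013  0.0004 -0.0002] rot [-0.01 -0.23  0.07]
```

The force rose to 8 N with no further travel, so the carrier is seated against the housing. I'll back off, rise, and check.

Emit:
{"method": "apply_moves", "body": {"commands": [{"linear": [0.001, 0, 0], "delta_rot": [0, 0, 0], "fingers": 255}, {"linear": [0.003, 0, 0], "delta_rot": [0, 0, 0], "fingers": 255}, {"linear": [0.006, 0, 0], "delta_rot": [0, 0, 0], "fingers": 255}, {"linear": [0.015, 0, 0], "delta_rot": [0, 0, 0], "fingers": 255}, {"linear": [0.03, 0, 0], "delta_rot": [0, 0, -0.0], "fingers": 255}, {"linear": [0.05, 0, -0.02], "delta_rot": [0, 0, 0], "fingers": 255}, {"linear": [0.06, 0, -0.06], "delta_rot": [0, 0, 0], "fingers": 255}, {"linear": [0.07, 0, -0.105], "delta_rot": [0, 0, 0], "fingers": 255}]}}

```text
time: 13.4
tool_pos: [0.4552, 0.0904, 0.1121]
tool_rot: [-0.002, 0.013, 1.0, -0.0]
contact_force: [1.4, 0.1, 0.2]
gripper_width: 0.003
```

Emit:
{"method": "apply_moves", "body": {"commands": [{"linear": [0.005, -0.03, -0.005], "delta_rot": [0, 0, 0], "fingers": 255}, {"linear": [0.005, -0.06, -0.005], "delta_rot": [0, 0, 0], "fingers": 255}, {"linear": [0.005, -0.09, -0.005], "delta_rot": [0, 0, 0], "fingers": 255}, {"linear": [0.005, -0.115, -0.005], "delta_rot": [0, 0, 0], "fingers": 255}, {"linear": [0.005, -0.13, -0.005], "delta_rot": [0, 0, 0], "fingers": 255}, {"linear": [0.005, -0.13, -0.005], "delta_rot": [0, 0, 0], "fingers": 255}, {"linear": [0.005, -0.13, -0.005], "delta_rot": [0, 0, 0], "fingers": 255}, {"linear": [0.005, -0.13, -0.005], "delta_rot": [0, 0, 0], "fingers": 255}]}}

```text
time: 14.2
tool_pos: [0.4493, -0.0387, 0.1177]
tool_rot: [-0.0, 0.013, 1.0, 0.0]
contact_force: [-0.1, 0.3, 0.6]
gripper_width: -0.007
```

```bash
python3 d.py -82 -85 52;  python3 - <<'E'
from plant import eyes
import cv2,numpy as np
im=eyes.grab_frame("side")[:,:,::-1][125:285,155:340]; cv2.imwrite("pics/s9.png",cv2.resize(im,None,fx=3.7,fy=3.7,interpolation=cv2.INTER_CUBIC))
im=eyes.grab_frame("top")[:,:,::-1][122:262,188:338]; cv2.imwrite("pics/t9.png",cv2.resize(im,None,fx=4,fy=4,interpolation=cv2.INTER_CUBIC))
E
```

```text
t 14.2 tcp in scanner mm [-126.9  -84.8  117.7] F scanner [-0.13  0.31  0.63] w -0.01
target world [ 0.4942 -0.0401  0.052 ] lin [-0.0449 -0.0003  0.0657] rot [ 0.02 -0.    0.1 ]
```

View pics/s9.png

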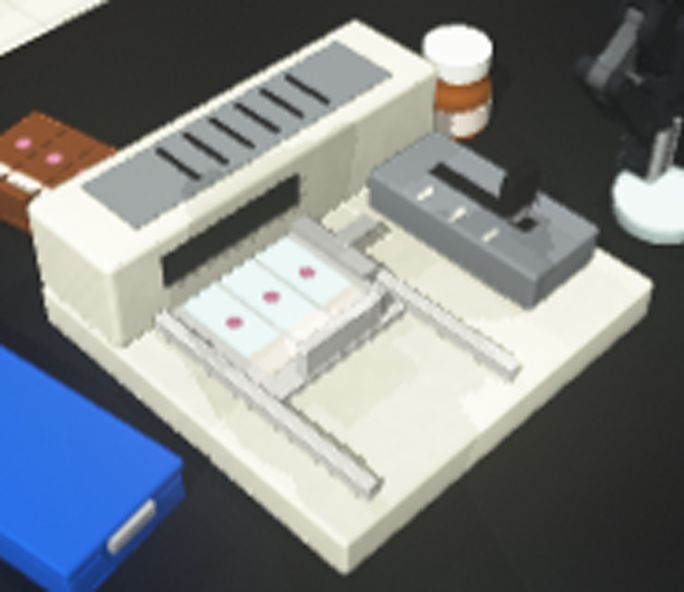

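View pics/t9.png

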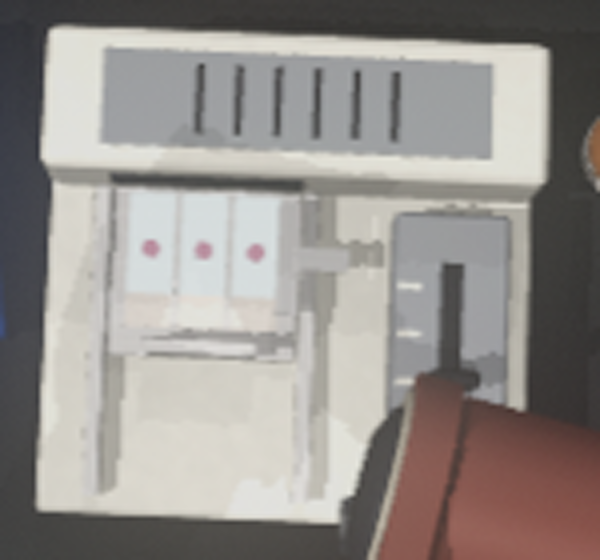

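The carrier is flat, square and against the housing. Its lip is at row ~350 in the top crop, where the fit predicts 353. The lever is still open. Next I'll lower behind the paddle.

Emit:
{"method": "apply_moves", "body": {"commands": [{"linear": [-0.01, 0, 0.01], "delta_rot": [0, 0, 0], "fingers": 255}, {"linear": [-0.02, 0, 0.025], "delta_rot": [0, 0, 0], "fingers": 255}, {"linear": [-0.03, 0, 0.04], "delta_rot": [0, 0, 0], "fingers": 255}, {"linear": [-0.04, 0, 0.055], "delta_rot": [0, 0, 0], "fingers": 255}, {"linear": [-0.042, 0, 0.065], "delta_rot": [0, 0, 0], "fingers": 255}, {"linear": [-0.042, 0, 0.07], "delta_rot": [0, 0, 0], "fingers": 255}, {"linear": [-0.042, 0, 0.07], "delta_rot": [0, 0, 0], "fingers": 255}, {"linear": [-0.042, 0, 0.07], "delta_rot": [0, 0, 0], "fingers": 255}]}}

```text
time: 15.1
tool_pos: [0.4915, -0.0404, 0.0484]
tool_rot: [0.0, 0.013, 1.0, -0.0]
contact_force: [0.2, 0.7, 0.8]
gripper_width: -0.003
```

```bash
python3 d.py -18 -85 48;  python3 - <<'E'
from plant import eyes
import cv2,numpy as np
im=eyes.grab_frame("side")[:,:,::-1][100:220,240:360]; im=(255*(im/255.)**0.5).astype(np.uint8); cv2.imwrite("pics/s10.png",cv2.resize(im,None,fx=5,fy=5,interpolation=cv2.INTER_CUBIC))
E
```

```text
t 15.1 tcp in scanner mm [-84.7 -85.4  48.4] F scanner [0.16 0.68 0.75] w -0.0
target world [ 0.5581 -0.0418  0.048 ] lin [-0.0667  0.0003  0.0004] rot [-0.01  0.03  0.07]
```

View pics/s10.png

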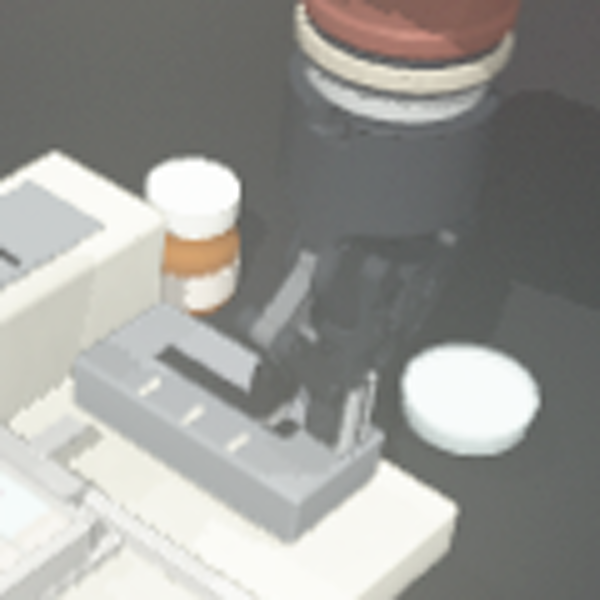

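The finger tip sits just above the block at (330,440), right behind the paddle at (275,385) and lined up with it. Now I'll push the lever.

Emit:
{"method": "apply_moves", "body": {"commands": [{"linear": [-0.009, 0, 0], "delta_rot": [0, 0, 0], "fingers": 255}, {"linear": [-0.017, 0, 0], "delta_rot": [0, 0, 0], "fingers": 255}, {"linear": [-0.025, 0, 0], "delta_rot": [0, 0, 0], "fingers": 255}, {"linear": [-0.033, 0, 0], "delta_rot": [0, 0, 0], "fingers": 255}, {"linear": [-0.041, 0, 0], "delta_rot": [0, 0, 0], "fingers": 255}, {"linear": [-0.048, 0, 0], "delta_rot": [0, 0, 0], "fingers": 255}, {"linear": [-0.055, 0, 0], "delta_rot": [0, 0, 0], "fingers": 255}, {"linear": [-0.061, 0, 0], "delta_rot": [0, 0, 0], "fingers": 255}]}}

```text
time: 15.95
tool_pos: [0.5527, -0.0421, 0.0478]
tool_rot: [-0.001, 0.013, 1.0, -0.0]
contact_force: [-0.9, 0.1, 0.0]
gripper_width: -0.001
```

```bash
python3 d.py -18 -85 48;  python3 - <<'E'
from plant import eyes
import cv2,numpy as np
im=eyes.grab_frame("side")[:,:,::-1][100:220,200:320]; im=(255*(im/255.)**0.5).astype(np.uint8); cv2.imwrite("pics/s11.png",cv2.resize(im,None,fx=5,fy=5,interpolation=cv2.INTER_CUBIC))
E
```

```text
t 15.95 tcp in scanner mm [-23.4 -85.5  47.8] F scanner [-0.87  0.04  0.05] w -0.0
target world [ 0.5581 -0.0418  0.048 ] lin [-0.0054  0.0005 -0.0002] rot [-0.01 -0.06  0.06]
```

View pics/s11.png

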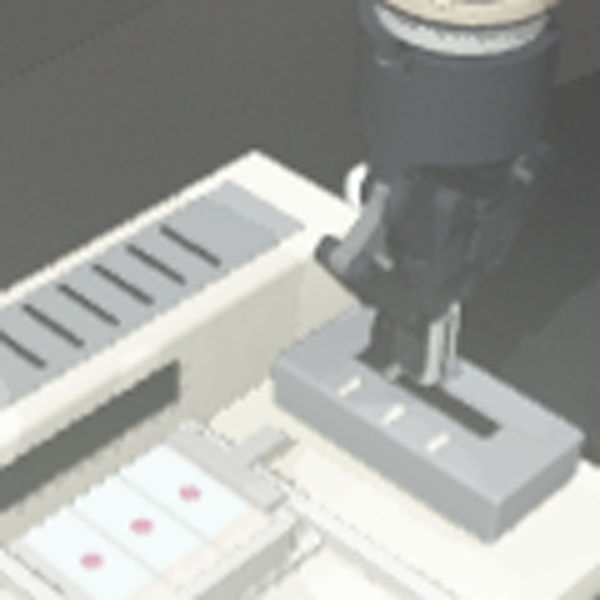

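The lever has gone forward with the finger and the force is near zero, so it seems to have snapped on. I'll creep forward to feel for the hard stop.

Emit:
{"method": "apply_moves", "body": {"commands": [{"linear": [-0.001, 0, 0], "delta_rot": [0, 0, 0], "fingers": 255}, {"linear": [-0.002, 0, 0], "delta_rot": [0, 0, 0], "fingers": 255}, {"linear": [-0.003, 0, 0], "delta_rot": [0, 0, 0], "fingers": 255}, {"linear": [-0.004, 0, 0], "delta_rot": [0, 0, 0], "fingers": 255}, {"linear": [-0.005, 0, 0], "delta_rot": [0, 0, 0], "fingers": 255}, {"linear": [-0.0055, 0, 0], "delta_rot": [0, 0, 0], "fingers": 255}, {"linear": [-0.0055, 0, 0], "delta_rot": [0, 0, 0], "fingers": 255}, {"linear": [-0.0055, 0, 0], "delta_rot": [0, 0, 0], "fingers": 255}]}}

```text
time: 16.8
tool_pos: [0.558, -0.0422, 0.0479]
tool_rot: [0.0, 0.013, 1.0, 0.0]
contact_force: [-0.6, 0.3, -0.1]
gripper_width: 0.002
```

```bash
python3 d.py -18 -85 48
```

```text
t 16.8 tcp in scanner mm [-18.2 -85.4  47.9] F scanner [-0.63  0.24 -0.11] w 0.0
target world [ 0.5581 -0.0418  0.048 ] lin [-0.0002  0.0004 -0.0001] rot [0.   0.01 0.06]
```

Emit:
{"method": "apply_moves", "body": {"commands": [{"linear": [-0.0005, 0, 0], "delta_rot": [0, 0, 0], "fingers": 255}, {"linear": [-0.001, 0, 0], "delta_rot": [0, 0, 0], "fingers": 255}, {"linear": [-0.0015, 0, 0], "delta_rot": [0, 0, 0], "fingers": 255}, {"linear": [-0.002, 0, 0], "delta_rot": [0, 0, 0], "fingers": 255}, {"linear": [-0.002, 0, 0], "delta_rot": [0, 0, 0], "fingers": 255}, {"linear": [-0.002, 0, 0], "delta_rot": [0, 0, 0], "fingers": 255}, {"linear": [-0.002, 0, 0], "delta_rot": [0, 0, 0], "fingers": 255}, {"linear": [-0.002, 0, 0], "delta_rot": [0, 0, 0], "fingers": 255}]}}

```text
time: 17.6
tool_pos: [0.558, -0.0422, 0.0479]
tool_rot: [-0.003, 0.013, 1.0, 0.0]
contact_force: [-7.6, 0.4, 6.6]
gripper_width: 0.001
```

```bash
python3 d.py -18 -85 48
```

```text
t 17.6 tcp in scanner mm [-18.1 -85.4  47.9] F scanner [-7.57  0.22  6.63] w 0.0
target world [ 0.5581 -0.0418  0.048 ] lin [-0.0001  0.0004 -0.0001] rot [ 0.   -0.3   0.07]
```

The hard stop is felt at TCP x -18.1. Using the 8.3 mm finger offset from the carrier's home, that gives a joint value of about 0.050. I'll back off and verify.

Emit:
{"method": "apply_moves", "body": {"commands": [{"linear": [0.002, 0, 0], "delta_rot": [0, 0, 0], "fingers": 255}, {"linear": [0.006, 0, 0], "delta_rot": [0, 0, 0], "fingers": 255}, {"linear": [0.015, 0, 0], "delta_rot": [0, 0, 0], "fingers": 255}, {"linear": [0.035, 0, -0.01], "delta_rot": [0, 0, 0], "fingers": 255}, {"linear": [0.06, 0, -0.04], "delta_rot": [0, 0, 0], "fingers": 255}, {"linear": [0.085, 0, -0.07], "delta_rot": [0, 0, 0], "fingers": 255}, {"linear": [0.105, 0, -0.1], "delta_rot": [0, 0, 0], "fingers": 255}, {"linear": [0.12, 0, -0.12], "delta_rot": [0, 0, 0], "fingers": 255}]}}

```text
time: 18.4
tool_pos: [0.4393, -0.0392, 0.17]
tool_rot: [0.002, 0.013, 1.0, -0.0]
contact_force: [1.3, 0.1, -0.2]
gripper_width: 0.004
```

Emit:
{"method": "apply_moves", "body": {"commands": [{"linear": [0.01, 0, 0], "delta_rot": [0, 0, 0], "fingers": 255}, {"linear": [0.02, 0, 0], "delta_rot": [0, 0, 0], "fingers": 255}, {"linear": [0.03, 0, 0], "delta_rot": [0, 0, 0], "fingers": 255}, {"linear": [0.04, 0, 0], "delta_rot": [0, 0, 0], "fingers": 255}, {"linear": [0.04, 0, 0], "delta_rot": [0, 0, 0], "fingers": 255}, {"linear": [0.04, 0, 0], "delta_rot": [0, 0, 0], "fingers": 255}, {"linear": [0.04, 0, 0], "delta_rot": [0, 0, 0], "fingers": 255}, {"linear": [0.04, 0, 0], "delta_rot": [0, 0, 0], "fingers": 255}]}}

```text
time: 19.2
tool_pos: [0.4001, -0.0381, 0.1675]
tool_rot: [-0.0, 0.013, 1.0, 0.0]
contact_force: [-0.1, 0.2, -0.6]
gripper_width: 0.001
```

```bash
python3 - <<'E'
from plant import eyes
import cv2,numpy as np
im=eyes.grab_frame("side")[:,:,::-1][125:285,155:340]; cv2.imwrite("pics/s12.png",cv2.resize(im,None,fx=3.7,fy=3.7,interpolation=cv2.INTER_CUBIC))
im=eyes.grab_frame("top")[:,:,::-1];cv2.imwrite("pics/t12f.png",im);im=im[122:262,188:338]; cv2.imwrite("pics/t12.png",cv2.resize(im,None,fx=4,fy=4,interpolation=cv2.INTER_CUBIC))
from h import *
q=[0.57844,0.04266,-0.02711]
for j in(0,25,50): print("paddle",j,[((proj("side",S2W(q,(x-55+j,-85+y,82+14)))[0]-[155,125]+.5)*3.7-.5).round(0).tolist() for x,y in((-5,13),(-5,-13),(5,13))],[((proj("top",S2W(q,(x-55+j,-85+y,82+14)))[0]-[188,122]+.5)*4-.5).round(0).tolist() for x,y in((-5,13),(-5,-13),(5,13))])
E
```

```text
paddle 0 [[513.0, 188.0], [542.0, 167.0], [499.0, 179.0]] [[428.0, 389.0], [479.0, 391.0], [428.0, 369.0]]
paddle 25 [[479.0, 167.0], [508.0, 146.0], [465.0, 159.0]] [[429.0, 340.0], [481.0, 342.0], [430.0, 320.0]]
paddle 50 [[445.0, 147.0], [475.0, 127.0], [433.0, 139.0]] [[431.0, 290.0], [482.0, 292.0], [432.0, 271.0]]
```

View pics/s12.png

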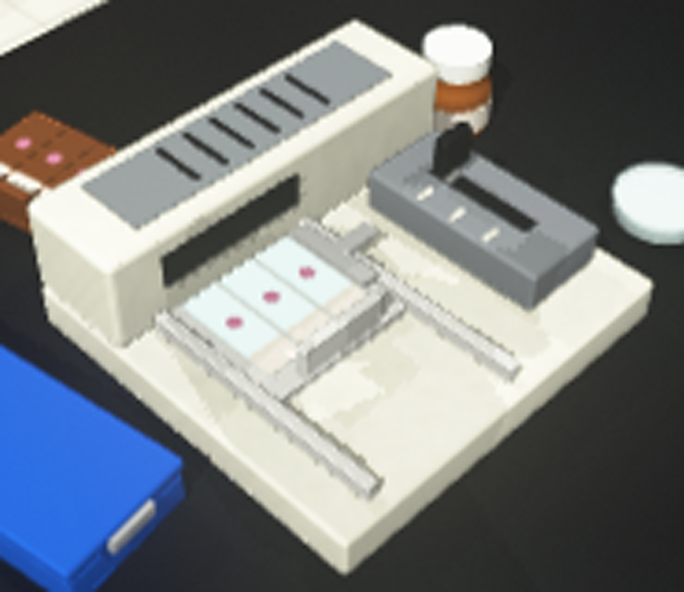

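View pics/t12.png

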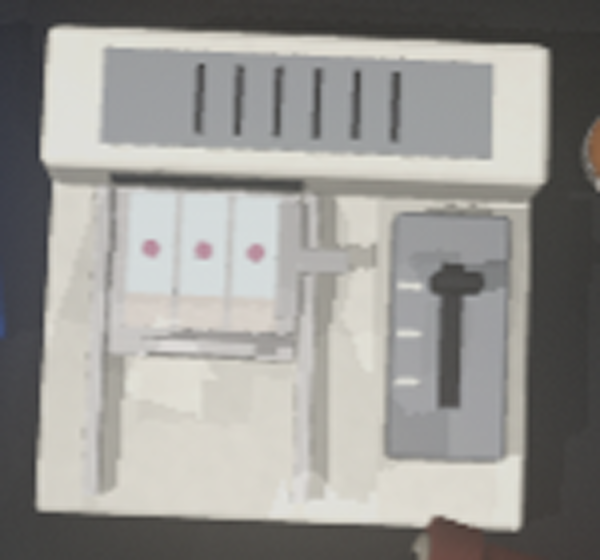

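View pics/t12f.png

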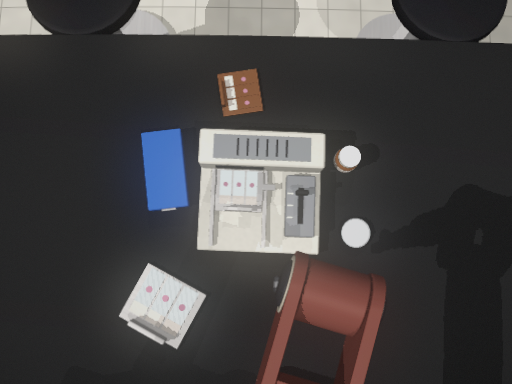

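The paddle is at about (456,281) in the top crop, at the rear end of its slot beside the third mark. The fit predicts 271-290 for joint 0.050. The clamp bar is down, the carrier is unmoved at home, and the box, jar and dish are where they started.

```bash
python3 -c "
from plant import job_done
print(job_done())"
```

```text
the job is handed in; nothing more can be done
None
```

The carrier is home against the scan housing and the lever is at its second stop. I handed the job in at about 19 s of the 40 s allowed; it reported no verdict.

- **Carrier:** I pushed it with the shut fingertips until it stopped against the housing, where the force rose to about 8 N with no more travel. The lever was still open then. Afterwards it looked flat and square, with the lip within about 1–2 mm of the predicted home position.
- **Lever:** I pushed it past the first click until it snapped on, then felt the hard stop at about 8 N. The finger position puts the joint at about 0.050 m, and the last top view agrees. The carrier had not moved and the clamp bar was down.
- **Slide box, jar and dish:** In the last pictures they stand where they started, judged by eye rather than measured.
- **What disagreed:** With the gripper shut, the fingertips end at least 22 mm (about 25 mm in the pictures) short of the reported TCP, not at it. I went down in small steps with force checks and set the push heights by the camera.
- **Fit error:** The scanner fit also left up to about 4 pixels of error at the housing's left corners in the side view. The felt stops at the housing and the lever's end did not depend on that fit.

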